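# Lock a shock absorber in its assembly stand with a ball-lock pin

### The job

Swing the red clamp bar fully down over the shock absorber so that the hole in its end lines up with the hole in the ear below. Then take the ball-lock pin from the blue holder with its red thumb button squeezed in, push it through both holes until its flange sits flat on the bar, and let go so that the button springs fully out and the pin locks. Leave the jar, the wrench and the bump stop where they are.

Things in the scene. Friction and masses are not known exactly. Their poses are not given: they have to be found in the camera images.
- deck: Grey deck of the stand, sloping 30 degrees, lower edge on the robot's side, with a black and orange shock absorber lying along x. Axes as hole; origin on the deck's top face, 74 mm below and 80 mm in +y from hole, under the shock's axis. The shock's top is 62 mm above the deck; only the bar and the hinge brackets (76 mm) are higher than the closed bar's top (74 mm)
- hole (a point): Fixed point: centre of the bar's 17 mm hole at the bar's top face when the bar is CLOSED. z: hole axis, outward (30 degrees from vertical, leaning to the stand's robot side); x up the slope; y across, towards the hinge. The hole passes 10 mm of bar lug (44 x 46 mm, aluminium) and right below it 10 mm of fixed steel ear; mouths have 1 mm chamfers; below the ear 54 mm are free
- hinge (a point): Fixed point: middle of the clamp bar's hinge, at mid-thickness of the bar; axes as hole. The hinge line runs along x. It lies 145 mm in +y and 5 mm in -z from hole
- clamp_bar (a joint): Opening angle of the red clamp bar, rad: 0 = closed on the ear (hard stop, holes lined up), at most 1.3; starts at 0.5 to 1.0. Bar 10 mm thick, reaching 195 mm from the hinge: towards -y of hinge when closed, raised towards +z when open. Stiff hinge: it stays where left; 2 to 5 N at the yellow tab moves it
- bar_tab (a point): Centre of the top face of the yellow push tab at the free end of the clamp bar (tab 40 mm along x, 27 mm along y), 180 mm from the hinge line; turns with the bar, z out of the bar's top face, y towards the hinge. Press the bar shut here
- pin_grip (a point): Centre of the black head of the loose ball-lock pin (about 160 g), on its axis, 30 mm above its flange's underside; starts upright in the holder. z along the pin to its head end, x towards the red thumb button. Head 36 x 26 x 36 mm (x, y, z); the round 20 mm button, centred at this height, sticks out 8 mm on the +x face, 3 mm when in (44 / 39 mm across)
- pin_button (a joint): How far the pin's red button is pressed, m: 0 = out (balls out, locked), 0.005 = fully in (balls sunk). Spring: 3.6 N to start, about 10 N fully in. Gripping the head across x, one finger on the button and one on the opposite flat, presses it; grip with 25 N or more to keep it in while carrying
- pin_seat (a point): Centre of the underside of the pin's steel flange (40 mm wide, 6 mm thick), on the pin's axis; axes as pin_grip. Fully home it coincides with hole, z axes parallel; the turn about z does not matter
- pin_tip (a point): Tapered tip of the pin's 14 mm shank, on its axis, 37 mm below the flange's underside; axes as pin_grip. Two brass locking balls on the shank's +y and -y sides, 24 to 30 mm below the flange's underside, stand out to 22 mm overall while the button is out, so the pin cannot pass a 17 mm hole; they sink flush when the button is in
- holder: Blue holder block fixed on the table, 76 x 76 mm, 50 mm high, origin at the centre of its underside, z up; the pin stands in its 28 mm through hole, its flange resting on the block's top, so that the pin can be lifted straight out with 3 mm play all round
- grease_jar: Bystander: white jar with orange cap, 64 mm wide, 75 mm high, origin at the centre of its underside
- wrench: Bystander: steel wrench lying on the table, origin near its middle
- bump_stop: Bystander: yellow stepped rubber bump stop, 48 mm wide, 34 mm high, origin at the centre of its underside
Not all that is in view belongs to the job. Of the things that look like the part that bears pin_grip, the middle-sized one is meant.

How it is judged:
By the outcome, as a careful person would: the job done as asked, in the order asked, and still so for the second after the job is handed in, with the robot touching nothing.
It also fails if it takes over 67 s, if anything falls off the work surface, if the arm or the gripper's body presses on something with over 40 N, if the wrist force passes 120 N, or if a joint passes its speed limit or range.

### The arm

A 6-joint arm with a two-finger parallel gripper is mounted at the origin on the work surface. World frame = base frame: x ahead of the robot, y to its left, z up, the work surface at z = 0. Lengths are in m, angles in rad, forces in N, time in s.
With the tool pointing down it reaches from about 0.35 to 0.975 m from the base axis. Payload 4.9 kg.
Tool frame: the origin (TCP) lies at the very end of the fingers, on their centre line; the grasp point (between the pads) lies 19 mm behind it; z points along the fingers, x is the direction in which the jaws open and shut, and the axes are right-handed (so a half turn about z gives the same grasp; the last joint's range is limited). The gripper opens to 85 mm and grips with 20 to 120 N. Pads are 22 mm wide; open, the fingers measure 114 mm over their backs; the gripper's body (76 mm by 85 mm) begins 54 mm behind the grasp point. The pads swing forward as they close: fully open they stand 13 mm farther back than shut.
Start: joints at [-1.293, 0.053, 1.613, -0, 1.476, -0.119], TCP at [0.242, -0.576, 0.231] pointing down, gripper open.
Joint ranges: [-3.01, 3.01], [-1.01, 2.22], [0.06, 2.58], [-1.02, 4.17], [0.09, 2.62], [-3.14, 3.14]. Speed limits (rad/s): [2.57, 2.57, 3.14, 3.14, 3.14, 3.14].

### API

Orientations are given as a rotation vector (axis times angle).
In Python, from station import ctrl, get_image, calibration, job gives the robot as it stands.
- The arm moves only by the tool jog_arm, never from a script. Its argument "deltas" is a list of rows, each a list of 3 entries, a list of its own where there are three numbers: the turn, a rotation vector about the tool's x, y, z in degrees, then the shift along the tool's x, y, z in m, then the finger opening in m, from 0 to 0.0854. In form: [[[ax, ay, az], [tx, ty, tz], gripper], ...]. A call has 1 to 12 rows; each row is the pose to reach, as a shift and turn from the pose commanded when the call began, along the tool's axes at that moment; what a row does not reach only later rows make up. A row lasts 1/12 s, in which the tool goes at most 41.7 mm and 7.16 degrees, less where a joint would pass 70% of its speed; a pose out of reach is approached as far as the arm can. A call with a gripper value outside its range is refused whole. The fingers move at their own pace and stop on an object; "squeeze" is the grip in N (left out, the last holds). Time passes only in rows, so rows that repeat a pose let the fingers close. It gives the time, the measured TCP pose, the force and the opening at its end, in the units of the state.
- ctrl.get_obs(): the state, without advancing time (a new reading comes with each control period).
- get_image(name): name is "side" or "top" or "wrist"; returns the picture (384x512x3 uint8, red, green, blue); there is no depth.
- calibration(name): a dict with "mtx" (3x3 intrinsics, pixels), "k1" (the pictures are not rectified: a ray, as slopes to the right and down, at radius r is drawn at 1 + k1 r^2 times it, then the intrinsics apply), "origin" and "rotation" of the camera in the world; the wrist camera has in their place "tool_from_camera" (4x4, takes a point from camera to tool coordinates, whose origin is the TCP and whose axes are the tool frame's). Camera axes: x right, y up, looking along -z (the intrinsics and any distortion apply to the point x, -y, -z); pixel columns grow to the right and rows downward; lengths in m; the calibration is good to about 2 mm. A picture is of the moment at which its call begins: read the wrist's pose just before it. calibration takes no time and is no camera call.
- job.finish_job(): hands the job in, once; it reports no verdict.
The state is a dict: "t": time; "q": joint angles; "dq": joint speeds; "effort": joint torques, N m; "tool_pos": TCP position; "tool_rot": TCP orientation; "contact_force": force on the tool from outside, world axes, zero at the start; "wrist_torque": the same for the moment, N m; "opening": finger opening in m.
Only numpy, scipy, OpenCV 4.12 (cv2) and the standard library are available. Lean on these libraries where they do the work, as an engineer would, in place of code of your own. Each camera call takes 0.05 s, during which the arm holds its last target.

## Working session

There is one attempt and no reset: what is moved stays moved. The work goes in short steps, Python scripts to look and compute and a tool call to move; the robot and the scene stay as the last step left them, time stands still between calls to the robot, and variables do not carry over. Pictures are saved under pics/ and viewed, and the job is handed in when it is done.

Besides the shell and the picture viewer there is one more tool, called after "Emit:" by a JSON object that holds its "api" and its "payload". jog_arm: Moves the arm, as the interface text tells. Its arguments: {"type":"object","properties":{"deltas":{"type":"array","items":{"type":"array"}},"squeeze":{"type":"number"}},"required":["deltas"]}

```bash
mkdir -p pics; ls; python3 - <<'E'
from station import ctrl,get_image,calibration,job
import cv2
o=ctrl.get_obs()
print({k:o[k] for k in('t','tool_pos','tool_rot','opening','contact_force')})
for n in('side','top','wrist'):
    im=get_image(n); cv2.imwrite(f'pics/{n}0.png',cv2.cvtColor(im,cv2.COLOR_RGB2BGR)); print(n,calibration(n))
E
```

```text
pics
{'t': 0.0, 'tool_pos': array([ 0.24138174, -0.5758444 ,  0.23006447]), 'tool_rot': array([-2.61460850e+00,  1.73927311e+00,  2.39657891e-03]), 'opening': 0.08536346994093821, 'contact_force': array([-0.33578238,  0.69644977, -0.33154669])}
side {'mtx': array([[400.37627583,   0.        , 251.31199861],
       [  0.        , 400.37627583, 187.25891311],
       [  0.        ,   0.        ,   1.        ]]), 'k1': -0.009177396687043326, 'origin': array([-0.09385747,  0.68715168,  0.8951899 ]), 'rotation': array([ 0.38356631, -1.00196003, -2.18033938])}
top {'mtx': array([[349.28595663,   0.        , 262.5888597 ],
       [  0.        , 349.28595663, 192.57892802],
       [  0.        ,   0.        ,   1.        ]]), 'k1': 0.02933183869329144, 'origin': array([0.34327968, 0.07003117, 1.13423933]), 'rotation': array([ 0.13497246, -0.15496154, -1.56420078])}
wrist {'mtx': array([[271.02991431,   0.        , 258.94270744],
       [  0.        , 271.02991431, 196.24950382],
       [  0.        ,   0.        ,   1.        ]]), 'k1': 0.00123155452935186, 'tool_from_camera': array([[ 9.99999695e-01, -4.58037368e-04, -6.32861358e-04,
         3.01071357e-04],
       [-6.39504165e-04, -9.45241223e-01, -3.26371907e-01,
        -8.37772037e-02],
       [-4.48716115e-04,  3.26372212e-01, -9.45241227e-01,
        -1.42648148e-01],
       [ 0.00000000e+00,  0.00000000e+00,  0.00000000e+00,
         1.00000000e+00]])}
```

View pics/side0.png

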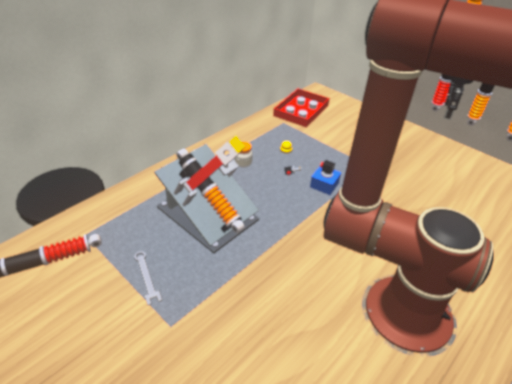

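View pics/top0.png

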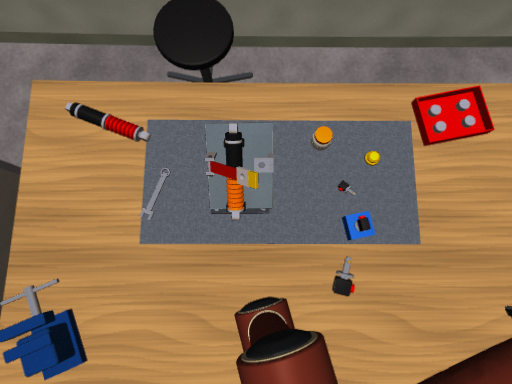

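View pics/wrist0.png

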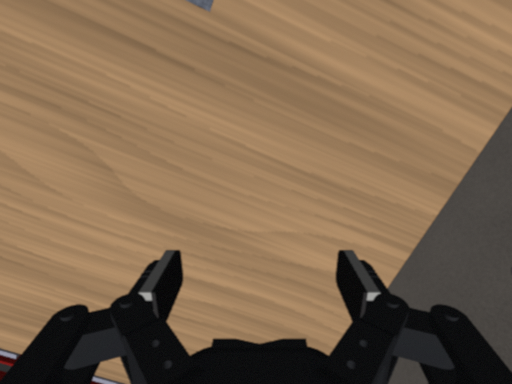

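```bash
cat > h.py <<'E'
import numpy as np,cv2
from scipy.spatial.transform import Rotation as R
from station import ctrl,get_image,calibration,job
def cam(n,obs=None):
    c=calibration(n)
    if n=='wrist':
        obs=obs or ctrl.get_obs()
        T=np.eye(4);T[:3,:3]=R.from_rotvec(obs['tool_rot']).as_matrix();T[:3,3]=obs['tool_pos']
        T=T@c['tool_from_camera'];return c['mtx'],c['k1'],T[:3,3],T[:3,:3]
    return c['mtx'],c['k1'],np.array(c['origin']),R.from_rotvec(c['rotation']).as_matrix()
def proj(C,P):
    K,k,o,r=C;p=(np.atleast_2d(P)-o)@r;s=np.c_[p[:,0]/-p[:,2],-p[:,1]/-p[:,2]]
    s=s*(1+k*(s**2).sum(1,keepdims=True));return s@K[:2,:2].T+K[:2,2]
def ray(C,uv):
    K,k,o,r=C;d=(np.array(uv,float)-K[:2,2])/[K[0,0],K[1,1]];s=d.copy()
    for _ in range(20): s=d/(1+k*(s@s))
    v=r@np.array([s[0],-s[1],-1]);return o,v/np.linalg.norm(v)
def atz(C,uv,z):
    o,v=ray(C,uv);return o+v*(z-o[2])/v[2]
def tri(*cu):
    A=np.zeros((3,3));b=np.zeros(3)
    for C,uv in cu:
        o,v=ray(C,uv);M=np.eye(3)-np.outer(v,v);A+=M;b+=M@o
    p=np.linalg.solve(A,b);return p,[np.round(proj(C,p)[0]-uv,1) for C,uv in cu]
def save(im,name,box=None,s=1):
    im=cv2.cvtColor(im,cv2.COLOR_RGB2BGR)
    if box: x0,y0,x1,y1=box;im=im[y0:y1,x0:x1]
    im=cv2.resize(im,None,fx=s,fy=s,interpolation=cv2.INTER_CUBIC);cv2.imwrite('pics/'+name,im)
E
python3 - <<'E'
import cv2
from h import *
for n,b,s,nm in[('top',(195,115,285,225),5,'tc'),('top',(325,170,395,300),4,'tp'),('side',(150,135,270,255),5,'sc'),('side',(270,130,350,200),7,'sp')]:
    im=cv2.cvtColor(cv2.imread(f'pics/{n}0.png'),cv2.COLOR_BGR2RGB); save(im,nm+'.png',b,s)
E
```

```text
(no output)
```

View pics/tc.png

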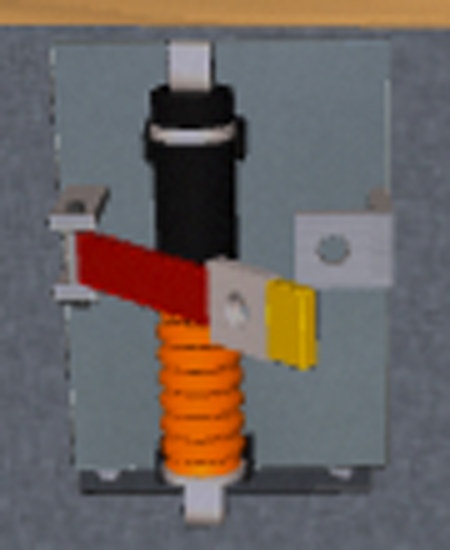

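View pics/sc.png

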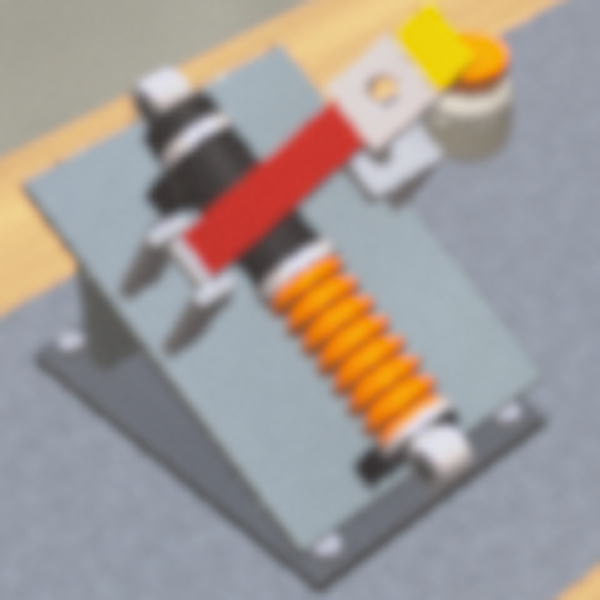

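View pics/tp.png

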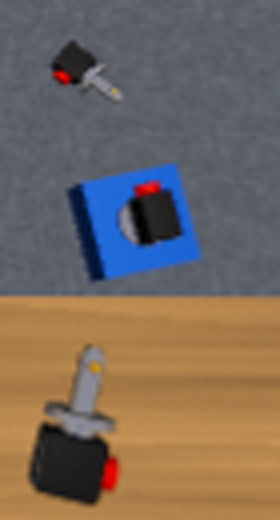

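View pics/sp.png

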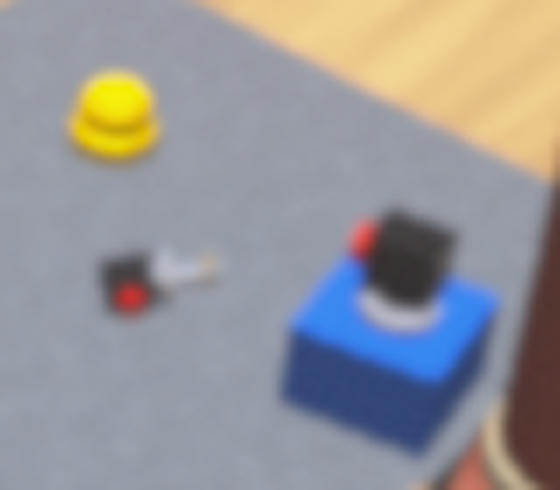

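```bash
cat > fit1.py <<'E'
from h import *
from scipy.optimize import least_squares
T=cam('top');S=cam('side')
def tp(x,y):return (195+x/5,115+y/5)
def sd(x,y):return (150+x/5,135+y/5)
def frame(yaw): # z=30deg from vertical leaning to robot, x up slope
    return R.from_euler('z',yaw).as_matrix()@R.from_euler('y',-np.pi/6).as_matrix()
def bar(u,x,h,th): # hole frame coordinates
    return np.array([x,145-u*np.cos(th)+h*np.sin(th),-5+u*np.sin(th)+h*np.cos(th)])/1000
def model(p):
    h=p[:3];F=frame(p[3]);th=p[4];x0,x1,y0,y1=p[5:]
    loc=[np.array([0,0,-.010]),bar(145,0,5,th)]
    c=[np.array([x1,y1,-.074]),np.array([x1,y0,-.074]),np.array([x0,y0,-.074]),np.array([x0,y1,-.074])]
    L=np.array(loc+c);return h+L@F.T
ot=np.array([tp(333,249),tp(236,309),tp(53,43),tp(390,41),tp(387,467),tp(77,467)])
os_=np.array([sd(395,160),sd(382,90),sd(25,187),sd(278,47),sd(540,380),sd(310,552)])
w=np.array([1,1,.5,.5,.5,.5])[:,None];ws=np.array([.5,1,.5,.5,.5,.5])[:,None]
def res(p):
    P=model(p);return np.r_[((proj(T,P)-ot)*w).ravel(),((proj(S,P)-os_)*ws).ravel()]
s=least_squares(res,[.5,.1,.15,0,.7,-.15,.15,-.05,.2],x_scale=[.1]*9,loss='soft_l1')
if __name__=='__main__':
    p=s.x;print(np.round(p,4),s.cost);print(np.round(s.fun.reshape(-1,2),1))
    print('hinge',p[:3]+frame(p[3])@[0,.145,-.005],'tab',p[:3]+frame(p[3])@bar(180,0,5,p[4]))
    # pin
    for z,uv in((.08,(361,223)),): print(atz(T,uv,z))
    def a(x,y):return (325+x/4,170+y/4)
    def b(x,y):return (270+x/7,130+y/7)
    q=[tri((T,a(134+22,218-2)),(S,b(410,255)))] ; print('head',q)
    print('holder top corners',[np.round(atz(T,a(*u),.05),3) for u in((85,182),(172,165),(201,258),(108,278))])
    print('holder side',[np.round(atz(S,b(*u),.05),3) for u in((290,325),(497,300),(432,382))])
    print('button',tri((T,a(147,188)),(S,b(364,240))))
E
python3 fit1.py
```

```text
[ 0.6013  0.0591  0.1693  0.0158  0.8461 -0.161   0.1085 -0.0321  0.1645] 1.7268913936639647
[[ 0.5  0.1]
 [ 0.1  0.1]
 [-0.1  0.2]
 [-0.3  0.1]
 [-0.2 -0.1]
 [ 0.1  0.4]
 [-1.4 -0.8]
 [-0.2  0.6]
 [ 0.1 -0.4]
 [ 0.2 -0.2]
 [ 0.3 -0.2]
 [-0.3 -0.1]]
hinge [0.60146835 0.20416682 0.16501528] tab [0.53426602 0.08750668 0.28459479]
[ 0.44748503 -0.24113999  0.08      ]
head [(array([ 0.44426535, -0.25046487,  0.07928568]), [array([0.1, 0.1]), array([-0.1, -0. ])])]
holder top corners [array([ 0.474, -0.205,  0.05 ]), array([ 0.487, -0.274,  0.05 ]), array([ 0.415, -0.292,  0.05 ]), array([ 0.399, -0.22 ,  0.05 ])]
holder side [array([ 0.471, -0.199,  0.05 ]), array([ 0.413, -0.286,  0.05 ]), array([ 0.399, -0.214,  0.05 ])]
button (array([ 0.46602476, -0.24440431,  0.07933643]), [array([-0.1, -0.1]), array([0.1, 0. ])])
```

```bash
cat >> h.py <<'E'
def delta(pos,rot,o=None):
    o=o or ctrl.get_obs();R0=R.from_rotvec(o['tool_rot']).as_matrix()
    d=R.from_matrix(R0.T@rot).as_rotvec(degrees=True);s=R0.T@(np.array(pos)-o['tool_pos'])
    print('turn',np.round(d,2).tolist(),'shift',np.round(s,4).tolist())
E
cat > tgt.py <<'E'
from fit1 import *
p=s.x.copy();H=p[:3];F=frame(p[3]);TH=p[4]
O=np.c_[F[:,0],-F[:,1],-F[:,2]]
E
python3 - <<'E'
from tgt import *
tab=bar(180,0,5,TH);print(tab)
delta(H+F@(tab+[0,-.03,.07]),O)
E
```

```text
[0.         0.02941747 0.13307852]
turn [17.77, 26.42, -66.55] shift [-0.4841, -0.4829, -0.114]
```

Emit:
{"api": "jog_arm", "payload": {"deltas": [[[4, 6, -15], [-0.11, -0.11, -0.026], 0], [[8, 12, -30], [-0.22, -0.22, -0.052], 0], [[17.8, 26.4, -66.5], [-0.484, -0.483, -0.114], 0], [[17.8, 26.4, -66.5], [-0.484, -0.483, -0.114], 0], [[17.8, 26.4, -66.5], [-0.484, -0.483, -0.114], 0], [[17.8, 26.4, -66.5], [-0.484, -0.483, -0.114], 0], [[17.8, 26.4, -66.5], [-0.484, -0.483, -0.114], 0], [[17.8, 26.4, -66.5], [-0.484, -0.483, -0.114], 0], [[17.8, 26.4, -66.5], [-0.484, -0.483, -0.114], 0], [[17.8, 26.4, -66.5], [-0.484, -0.483, -0.114], 0], [[17.8, 26.4, -66.5], [-0.484, -0.483, -0.114], 0], [[17.8, 26.4, -66.5], [-0.484, -0.483, -0.114], 0]], "squeeze": 50}}

```text
t: 1.15
tool_pos: [0.4275, -0.1188, 0.3131]
tool_rot: [-3.032, -0.02, -0.814]
contact_force: [0.9, 0.0, 0.9]
opening: 0.0004
```

```bash
python3 - <<'E'
from tgt import *
tab=bar(180,0,5,TH)
delta(H+F@(tab+[0,-.03,.07]),O)
E
```

```text
turn [0.13, -0.08, -0.1] shift [0.0808, -0.1747, 0.0094]
```

Emit:
{"api": "jog_arm", "payload": {"deltas": [[[0, 0, 0], [0.08, -0.172, 0.0], 0], [[0, 0, 0], [0.08, -0.172, 0.0], 0], [[0, 0, 0], [0.08, -0.172, 0.0], 0], [[0, 0, 0], [0.08, -0.172, 0.0], 0], [[0, 0, 0], [0.08, -0.172, 0.0], 0], [[0, 0, 0], [0.08, -0.172, 0.0], 0], [[0, 0, 0], [0.08, -0.172, 0.0], 0]]}}

```text
t: 1.73
tool_pos: [0.4945, 0.0547, 0.3532]
tool_rot: [-3.031, -0.029, -0.811]
contact_force: [0.2, -0.1, -0.4]
opening: 0.0002
```

```bash
python3 - <<'E'
from tgt import *
o=ctrl.get_obs();im=get_image('wrist');save(im,'w1.png');C=cam('wrist',o)
print(F.T@(o['tool_pos']-H))
for n,q in(('barhole',bar(145,0,5,TH)),('tab',bar(180,0,5,TH)),('ear',[0,0,-.01])): print(n,proj(C,H+F@q))
save(get_image('side'),'s1.png',(150,100,310,220),5)
E
```

```text
[-0.00061753 -0.0027249   0.21263053]
barhole [[260.06865842 136.10960753]]
tab [[260.0146323  167.93322041]]
ear [[259.60772687 165.29845284]]
```

View pics/w1.png

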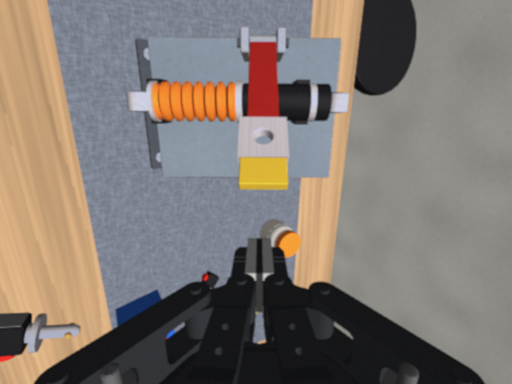

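View pics/s1.png

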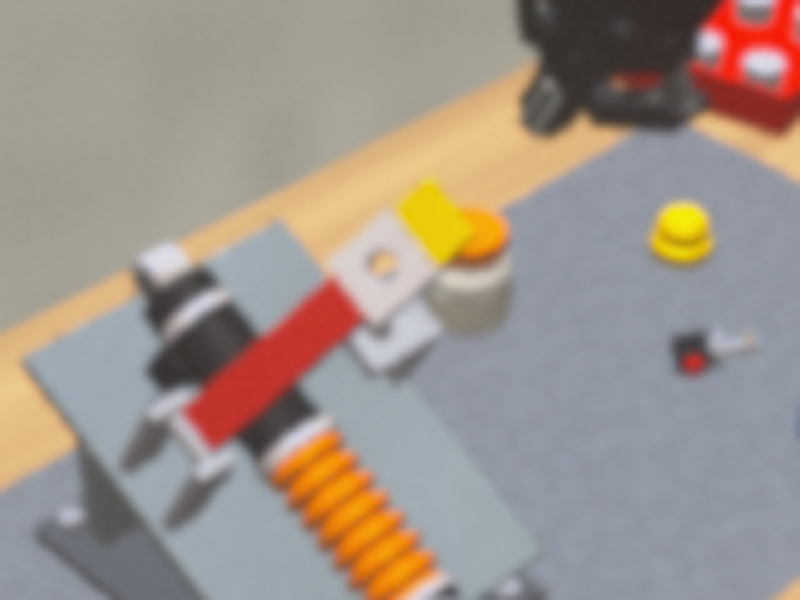

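```bash
python3 - <<'E'
from tgt import *
o=ctrl.get_obs()
R0=R.from_rotvec(o['tool_rot']).as_matrix()
for th in [.9,.85,.8,.75,.7,.65,.6,.55,.5,.45,.4,.35,.3,.25,.2,.15,.1,.05,.02,0]:
    q=bar(186,2.5,5,th)+[0,.011,0]; print(th,np.round(R0.T@(H+F@q-o['tool_pos']),3).tolist())
E
```

```text
0.9 [0.004, -0.049, 0.068]
0.85 [0.004, -0.042, 0.074]
0.8 [0.004, -0.035, 0.08]
0.75 [0.004, -0.028, 0.087]
0.7 [0.004, -0.022, 0.094]
0.65 [0.004, -0.016, 0.101]
0.6 [0.004, -0.01, 0.108]
0.55 [0.004, -0.005, 0.116]
0.5 [0.004, -0.0, 0.124]
0.45 [0.004, 0.004, 0.132]
0.4 [0.004, 0.008, 0.14]
0.35 [0.004, 0.012, 0.149]
0.3 [0.004, 0.015, 0.158]
0.25 [0.004, 0.018, 0.166]
0.2 [0.004, 0.02, 0.175]
0.15 [0.004, 0.022, 0.185]
0.1 [0.004, 0.024, 0.194]
0.05 [0.004, 0.024, 0.203]
0.02 [0.004, 0.025, 0.209]
0 [0.004, 0.025, 0.212]
```

Emit:
{"api": "jog_arm", "payload": {"deltas": [[[0, 0, 0], [0.004, -0.03, 0.02], 0], [[0, 0, 0], [0.004, -0.049, 0.05], 0], [[0, 0, 0], [0.004, -0.049, 0.06], 0], [[0, 0, 0], [0.004, -0.049, 0.068], 0], [[0, 0, 0], [0.004, -0.042, 0.074], 0], [[0, 0, 0], [0.004, -0.035, 0.08], 0], [[0, 0, 0], [0.004, -0.028, 0.087], 0], [[0, 0, 0], [0.004, -0.022, 0.094], 0], [[0, 0, 0], [0.004, -0.016, 0.101], 0], [[0, 0, 0], [0.004, -0.01, 0.108], 0], [[0, 0, 0], [0.004, -0.005, 0.116], 0], [[0, 0, 0], [0.004, 0.0, 0.124], 0]]}}

```text
t: 2.83
tool_pos: [0.5609, 0.0531, 0.2482]
tool_rot: [-3.031, -0.023, -0.816]
contact_force: [0.2, -0.4, 1.9]
opening: -0.0004
```

```bash
python3 - <<'E'
from tgt import *
o=ctrl.get_obs();im=get_image('wrist');save(im,'w2.png');C=cam('wrist',o)
print(F.T@(o['tool_pos']-H),F.T@o['contact_force'])
delta(H+F@(bar(186,2.5,5,.5)+[0,.011,0]),O)
save(get_image('side'),'s2.png',(150,100,310,220),5)
E
```

```text
[ 0.00438356 -0.00537006  0.08853351] [ 1.14128428 -0.36433083  1.51975829]
turn [0.12, 0.05, -0.05] shift [-0.0004, -0.001, -0.0018]
```

View pics/w2.png

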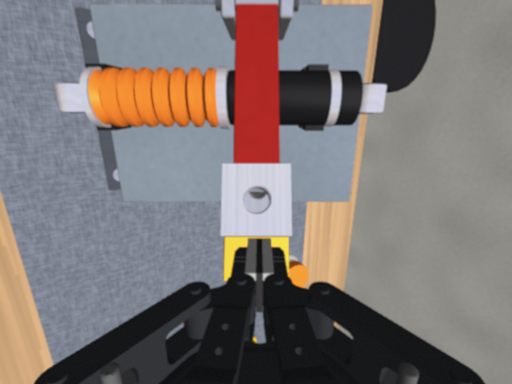

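View pics/s2.png

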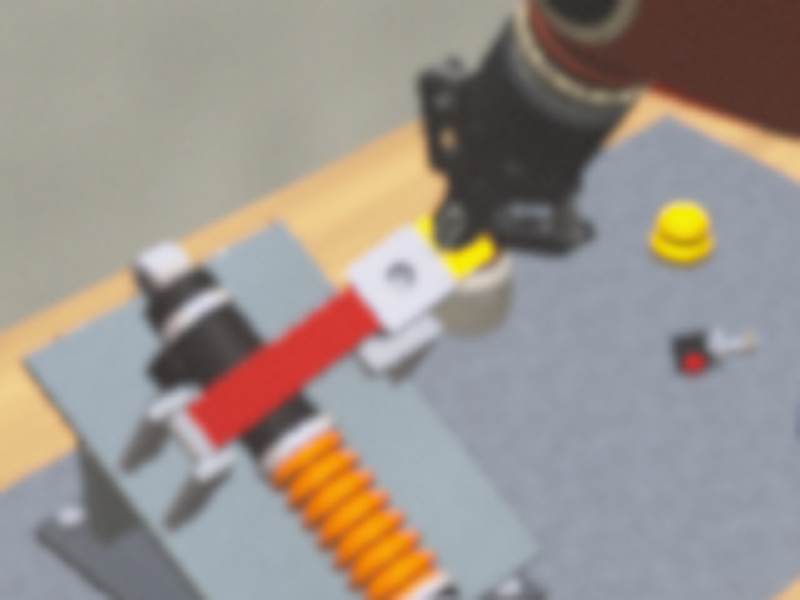

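Emit:
{"api": "jog_arm", "payload": {"deltas": [[[0, 0, 0], [0, 0.004, 0.008], 0], [[0, 0, 0], [0, 0.008, 0.016], 0], [[0, 0, 0], [0, 0.012, 0.025], 0], [[0, 0, 0], [0, 0.015, 0.034], 0], [[0, 0, 0], [0, 0.018, 0.042], 0], [[0, 0, 0], [0, 0.02, 0.051], 0], [[0, 0, 0], [0, 0.022, 0.061], 0], [[0, 0, 0], [0, 0.024, 0.07], 0], [[0, 0, 0], [0, 0.024, 0.077], 0], [[0, 0, 0], [0, 0.025, 0.082], 0], [[0, 0, 0], [0, 0.025, 0.084], 0], [[0, 0, 0], [0, 0.025, 0.085], 0]]}}

```text
t: 3.93
tool_pos: [0.6024, 0.0296, 0.1743]
tool_rot: [-3.033, -0.024, -0.809]
contact_force: [-14.5, -1.1, 10.5]
opening: 0.0002
```

```bash
python3 - <<'E'
from tgt import *
o=ctrl.get_obs();im=get_image('wrist');save(im,'w3.png');C=cam('wrist',o)
print(F.T@(o['tool_pos']-H),F.T@o['contact_force'])
E
```

```text
[ 0.00307987 -0.02957764  0.0039402 ] [-7.31120455 -0.90383433 16.29027734]
```

View pics/w3.png

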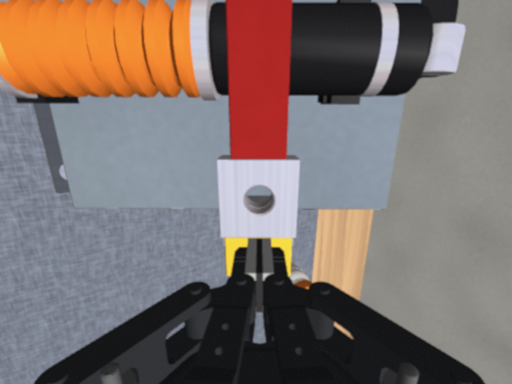

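Emit:
{"api": "jog_arm", "payload": {"deltas": [[[0, 0, 0], [0, 0, 0.001], 0], [[0, 0, 0], [0, 0, 0.002], 0], [[0, 0, 0], [0, 0, 0.002], 0]]}}

```text
t: 4.23
tool_pos: [0.6026, 0.0296, 0.1742]
tool_rot: [-3.034, -0.025, -0.806]
contact_force: [-23.7, -1.5, 17.5]
opening: -0.0002
```

```bash
python3 - <<'E'
from tgt import *
o=ctrl.get_obs();C=cam('wrist',o)
print(F.T@(o['tool_pos']-H),F.T@o['contact_force'])
save(get_image('side'),'s3.png',(150,120,270,210),6)
E
```

```text
[ 0.00318082 -0.02959004  0.00378541] [-11.8223893   -1.17224586  27.01708131]
```

View pics/s3.png

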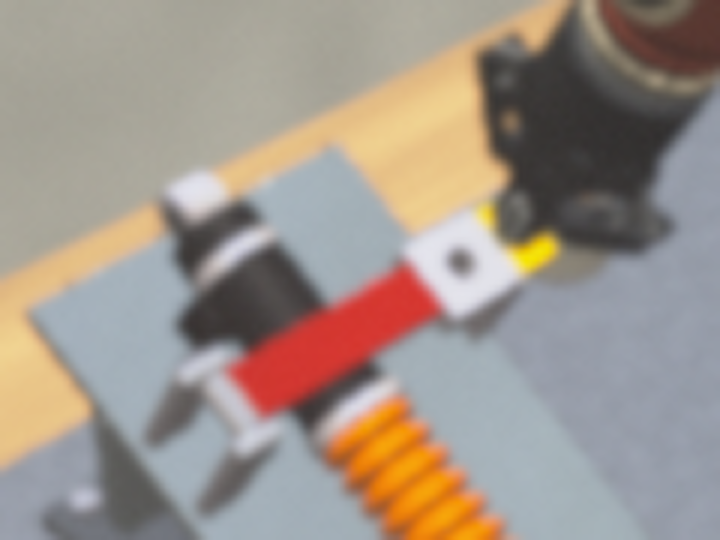

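Emit:
{"api": "jog_arm", "payload": {"deltas": [[[0, 0, 0], [0, 0, -0.02], 0], [[0, 0, 0], [0, 0, -0.05], 0], [[0, 0, 0], [0, -0.03, -0.09], 0], [[0, 0, 0], [0, -0.03, -0.1], 0], [[0, 0, 0], [0, -0.03, -0.1], 0], [[0, 0, 0], [0, -0.03, -0.1], 0]]}}

```text
t: 4.78
tool_pos: [0.5539, 0.0593, 0.2608]
tool_rot: [-3.03, -0.025, -0.817]
contact_force: [0.1, 0.1, 0.1]
opening: -0.0
```

```bash
python3 - <<'E'
from tgt import *
o=ctrl.get_obs();im=get_image('wrist');save(im,'w4.png');save(im,'w4c.png',(180,120,340,240),5);C=cam('wrist',o)
print(F.T@(o['tool_pos']-H),o['contact_force'],ctrl.get_obs()['t'],np.round(o['tool_pos'],4),np.round(o['tool_rot'],4))
for q in ([0,0,0],[0,0,-.01],[0,.145,0]): print(proj(C,H+F@q))
save(get_image('top'),'t4.png',(195,115,285,225),5)
save(get_image('side'),'s4.png',(170,140,250,200),9)
E
```

```text
[0.00466845 0.00093612 0.10287408] [0.10574221 0.08558808 0.11432884] 4.8333 [0.5539 0.0593 0.2608] [-3.0302 -0.0248 -0.8174]
[[253.83420675 196.06347873]]
[[253.98394207 192.7781771 ]]
[[253.00205202  20.98868479]]
```

View pics/w4c.png

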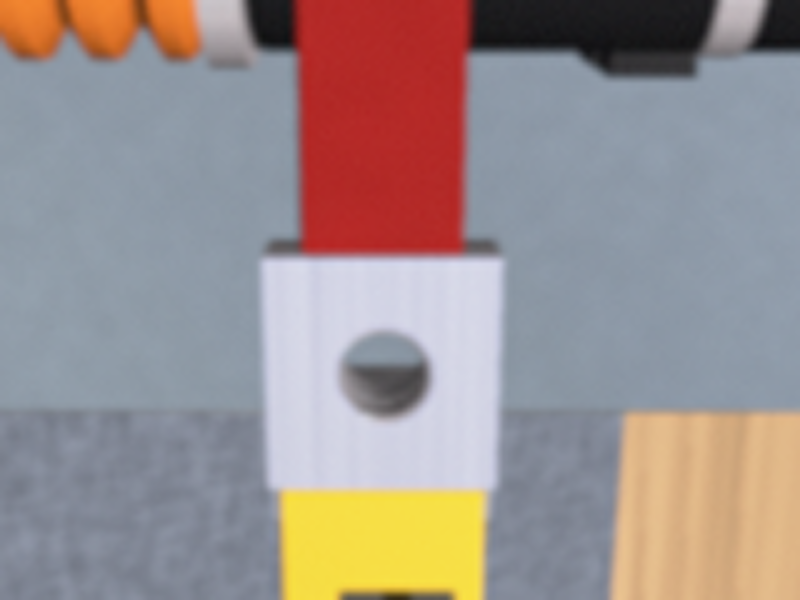

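View pics/w4.png

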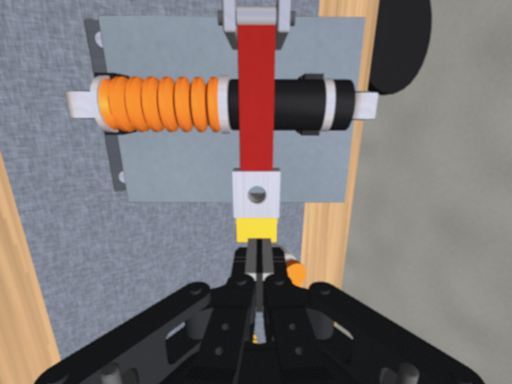

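View pics/t4.png

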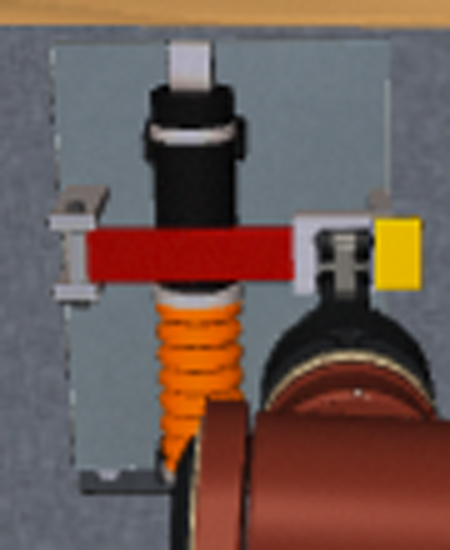

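View pics/s4.png

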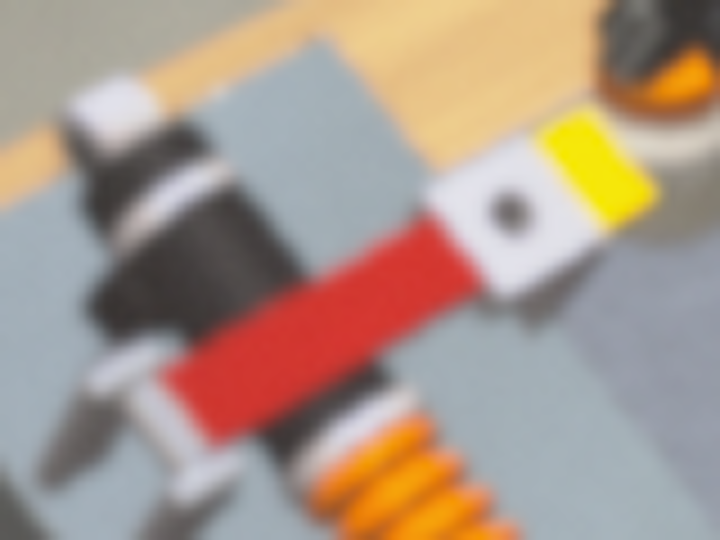

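```bash
python3 - <<'E'
from tgt import *
W4=cam('wrist',{'tool_pos':np.array([.5539,.0593,.2608]),'tool_rot':np.array([-3.0302,-.0248,-.8174])})
W3=cam('wrist',{'tool_pos':np.array([.6024,.0296,.1743]),'tool_rot':np.array([-3.033,-.024,-.809])})
for l in ([(W4,(257.2,194.8)),(S,(226.8,163.6))],[(W4,(257.2,194.8)),(S,(226.8,163.6)),(W3,(259,199))]):
    x,r=tri(*l);print(x,r,F.T@(x-H))
# ear hole by top only
o,v=ray(T,tp(333,249));z=.1693-.00866
x=o+v*(z-o[2])/v[2];print(x,F.T@(x-H))
E
```

```text
[0.60460296 0.0590689  0.16866944] [array([-0.7,  0.6]), array([-0.3, -0.1])] [ 0.00255372 -0.00012935 -0.00225493]
[0.60435986 0.0597423  0.16923272] [array([-0.7,  0.1]), array([-0.4, -0.1]), array([-0.6,  1.2])] [ 0.00263407  0.00054781 -0.0016509 ]
[0.60648643 0.06053635 0.16064   ] [ 0.00019003  0.00130812 -0.01016185]
```

```bash
python3 - <<'E'
from tgt import *
a=np.radians(12)
G=np.c_[[np.cos(a),np.sin(a),0],[np.sin(a),-np.cos(a),0],[0,0,-1]]
delta([.444,-.248,.17],G)
E
```

```text
turn [2.94, -29.73, -10.89] shift [-0.1418, 0.305, 0.0191]
```

Emit:
{"api": "jog_arm", "payload": {"deltas": [[[0, 0, 0], [-0.01, 0.03, -0.01], 0.085], [[2.9, -29.7, -10.9], [-0.142, 0.305, 0.019], 0.085], [[2.9, -29.7, -10.9], [-0.142, 0.305, 0.019], 0.085], [[2.9, -29.7, -10.9], [-0.142, 0.305, 0.019], 0.085], [[2.9, -29.7, -10.9], [-0.142, 0.305, 0.019], 0.085], [[2.9, -29.7, -10.9], [-0.142, 0.305, 0.019], 0.085], [[2.9, -29.7, -10.9], [-0.142, 0.305, 0.019], 0.085], [[2.9, -29.7, -10.9], [-0.142, 0.305, 0.019], 0.085], [[2.9, -29.7, -10.9], [-0.142, 0.305, 0.019], 0.085], [[2.9, -29.7, -10.9], [-0.142, 0.305, 0.019], 0.085], [[2.9, -29.7, -10.9], [-0.142, 0.305, 0.019], 0.085], [[2.9, -29.7, -10.9], [-0.142, 0.305, 0.019], 0.085]]}}

```text
t: 5.93
tool_pos: [0.4447, -0.2472, 0.1713]
tool_rot: [-3.124, -0.329, -0.005]
contact_force: [1.5, 0.4, 0.8]
opening: 0.0847
```

```bash
python3 - <<'E'
from tgt import *
o=ctrl.get_obs();im=get_image('wrist');save(im,'w5.png');save(im,'w5c.png',(180,120,340,240),5);C=cam('wrist',o)
print(np.round(o['tool_pos'],4),np.round(o['tool_rot'],4))
print(proj(C,[[.444,-.248,.098],[.444,-.248,.08],[.443,-.247,.05]]))
E
```

```text
[ 0.4447 -0.2472  0.1713] [-3.1239 -0.3288 -0.0051]
[[257.96301044 207.13241485]
 [257.97677901 199.98611184]
 [257.24103591 188.91930744]]
```

View pics/w5c.png

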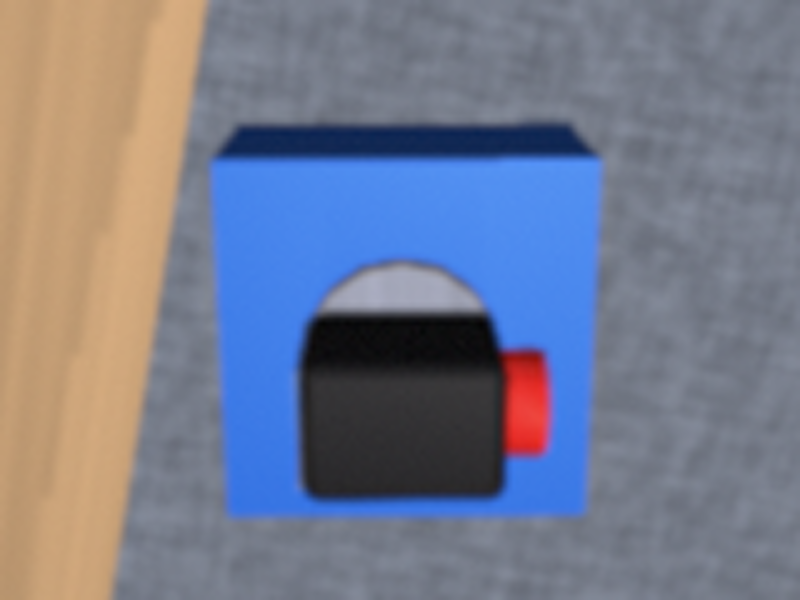

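View pics/w5.png

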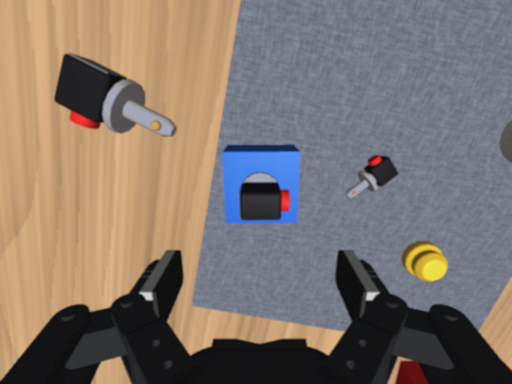

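```bash
python3 - <<'E'
from tgt import *
o={'tool_pos':np.array([.4447,-.2472,.1713]),'tool_rot':np.array([-3.1239,-.3288,-.0051])};C=cam('wrist',o)
R0=R.from_rotvec(o['tool_rot']).as_matrix()
h=atz(C,(180+403/5,120+432/5),.098);print(h)
for uv in((212,157),(601,157),(586,517),(229,517)): print(atz(C,(180+uv[0]/5,120+uv[1]/5),.05))
l=atz(C,(180+303/5,120+432/5),.098);r=atz(C,(180+503/5,120+432/5),.098);print(np.linalg.norm(l-r))
a=np.radians(12)
G=np.c_[[np.cos(a),np.sin(a),0],[np.sin(a),-np.cos(a),0],[0,0,-1]]
delta([h[0],h[1],.061],G,o)
E
```

```text
[ 0.44606142 -0.24692164  0.098     ]
[ 0.40187614 -0.21662025  0.05      ]
[ 0.47603557 -0.20082094  0.05      ]
[ 0.49270304 -0.27591544  0.05      ]
[ 0.41816646 -0.29173334  0.05      ]
0.03415879789470396
turn [-0.01, -0.19, 0.02] shift [0.001, 0.0, 0.1103]
```

Emit:
{"api": "jog_arm", "payload": {"deltas": [[[0, 0, 0], [0.0025, 0, 0.04], 0.085], [[0, 0, 0], [0.0025, 0, 0.075], 0.085], [[0, 0, 0], [0.0025, 0, 0.1], 0.085], [[0, 0, 0], [0.0025, 0, 0.111], 0.085], [[0, 0, 0], [0.0025, 0, 0.111], 0.085], [[0, 0, 0], [0.0025, 0, 0.111], 0.085]]}}

```text
t: 6.48
tool_pos: [0.4484, -0.2468, 0.0618]
tool_rot: [3.123, 0.331, 0.007]
contact_force: [0.5, 0.4, -0.0]
opening: 0.0848
```

```bash
python3 - <<'E'
from tgt import *
o=ctrl.get_obs();im=get_image('wrist');save(im,'w6.png')
print(np.round(o['tool_pos'],4),np.round(o['tool_rot'],4),o['contact_force'])
save(get_image('side'),'s6.png',(290,140,350,200),9)
E
```

```text
[ 0.4484 -0.2468  0.0618] [3.1227 0.3308 0.0071] [ 0.51282507  0.37505333 -0.01886975]
```

View pics/w6.png

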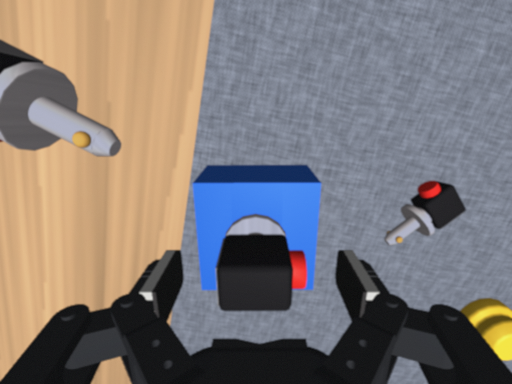

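View pics/s6.png

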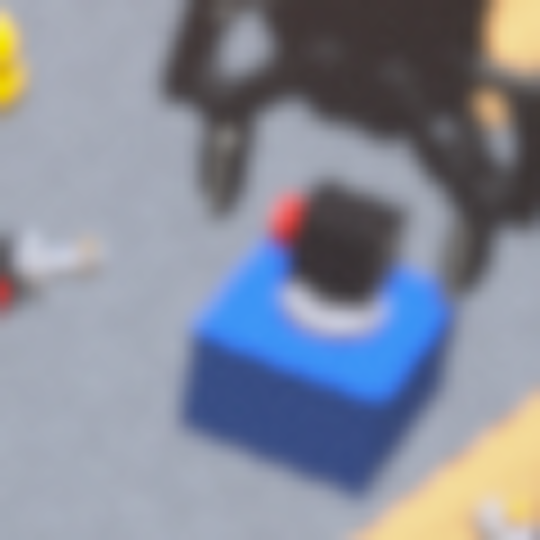

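Emit:
{"api": "jog_arm", "payload": {"deltas": [[[0, 0, 0], [0, 0, 0.002], 0.085], [[0, 0, 0], [0, 0, 0.002], 0.05], [[0, 0, 0], [0, 0, 0.002], 0.03], [[0, 0, 0], [0, 0, 0.002], 0.03], [[0, 0, 0], [0, 0, 0.002], 0.03], [[0, 0, 0], [0, 0, 0.002], 0.03], [[0, 0, 0], [0, 0, 0.002], 0.03], [[0, 0, 0], [0, 0, 0.002], 0.03]], "squeeze": 60}}

```text
t: 7.25
tool_pos: [0.4477, -0.2481, 0.0605]
tool_rot: [3.122, 0.329, 0.006]
contact_force: [-3.9, -0.3, 6.8]
opening: 0.038
```

```bash
python3 - <<'E'
from tgt import *
o=ctrl.get_obs();im=get_image('wrist');save(im,'w7.png')
print(np.round(o['tool_pos'],4),np.round(o['tool_rot'],4),o['contact_force'],o['opening'])
E
```

```text
[ 0.4477 -0.2481  0.0605] [3.1219 0.3288 0.0056] [-3.87643565 -0.27844824  6.76540463] 0.03795246192984773
```

View pics/w7.png

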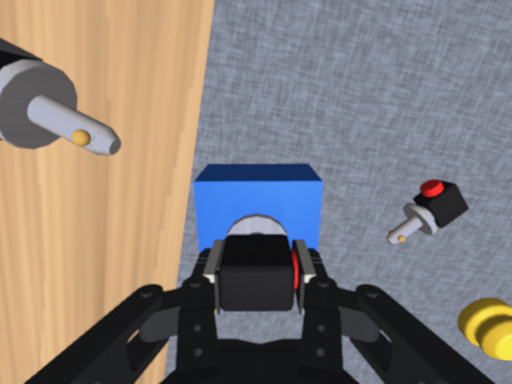

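Emit:
{"api": "jog_arm", "payload": {"deltas": [[[0, 0, 0], [0, 0, -0.01], 0.03], [[0, 0, 0], [0, 0, -0.025], 0.03], [[0, 0, 0], [0, 0, -0.04], 0.03], [[0, 0, 0], [0, 0, -0.06], 0.03], [[0, 0, 0], [0, 0, -0.08], 0.03], [[0, 0, 0], [0, 0, -0.11], 0.03], [[0, 0, 0], [0, 0, -0.14], 0.03], [[0, 0, 0], [0, 0, -0.16], 0.03], [[0, 0, 0], [0, 0, -0.16], 0.03], [[0, 0, 0], [0, 0, -0.16], 0.03]]}}

```text
t: 8.13
tool_pos: [0.4475, -0.2474, 0.2204]
tool_rot: [3.121, 0.329, 0.01]
contact_force: [-0.1, -0.7, -2.4]
opening: 0.0377
```

```bash
python3 - <<'E'
from tgt import *
o=ctrl.get_obs();im=get_image('wrist');save(im,'w8.png');save(im,'w8c.png',(200,170,320,320),4)
print(np.round(o['tool_pos'],4),np.round(o['tool_rot'],4),o['contact_force'],o['opening'])
save(get_image('side'),'s8.png',(270,100,350,180),7)
C=cam('wrist',o);R0=R.from_rotvec(o['tool_rot']).as_matrix()
for q in([-.0015,0,-.019+.067],[-.0015,0,-.019+.03],[-.0015,0,-.037]):print(proj(C,o['tool_pos']+R0@q))
E
```

```text
[ 0.4475 -0.2474  0.2204] [3.1215 0.3287 0.0097] [-0.09946503 -0.73021145 -2.36875273] 0.03769347811833225
[[257.31324095 218.32851997]]
[[256.95193429 241.76911349]]
[[256.18685296 291.40042689]]
```

View pics/w8c.png

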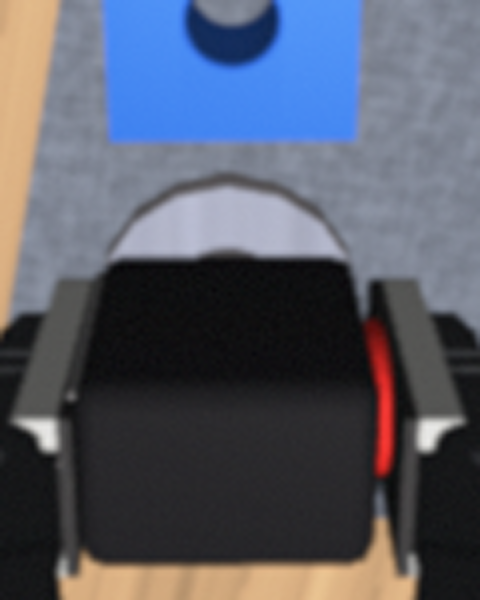

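View pics/s8.png

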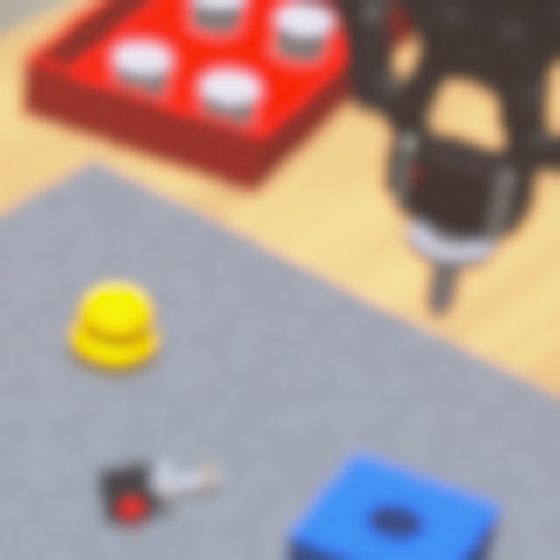

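```bash
python3 - <<'E'
from tgt import *
C0=calibration('wrist');M=C0['tool_from_camera'];C=(C0['mtx'],C0['k1'],M[:3,3],M[:3,:3])
# obs: head near-top edge rows ; features in tool coords: pin axis (px,py), grip z pz, tilt a about x
def feats(p):
    px,py,pz,a=p
    Rx=R.from_euler('x',a).as_matrix()
    L=np.array([[0,-.013,-.018],[0,.013,-.018],[0,-.020,.024],[0,-.013,.018]])*1.0
    return proj(C,np.array([px,py,pz])+L@Rx.T)
obs=dict(headfronttop=170+390/4,headbacktop=170+560/4,flange=170+175/4,headbottomfront=170+258/4)
print(obs.values())
print(feats([-.0013,0,-.0195,0]).round(1))
r=lambda p:feats([-.0013,p[0],p[1],p[2]])[:,1]-np.array(list(obs.values()))
s=least_squares(r,[0,-.0195,0],x_scale=[.001,.001,.01]);print(s.x,s.fun)
s=least_squares(lambda p:r([p[0],p[1],0]),[0,-.0195],x_scale=[.001,.001]);print(s.x,s.fun)
E
```

```text
dict_values([267.5, 310.0, 213.75, 234.5])
[[256.5 268.2]
 [256.7 314.4]
 [257.1 216.9]
 [257.1 232.2]]
[ 0.00280307 -0.01344873  0.03376278] [ 0.06556469  0.39048111  2.69475199 -3.18636703]
[ 0.00182651 -0.01521162] [-1.21531993  1.04716014  3.12698515 -2.76670209]
```

```bash
python3 - <<'E'
from tgt import *
delta(H+F@[.004,-.06,.11],O)
E
```

```text
turn [-2.97, 29.79, 10.84] shift [0.1533, -0.2177, -0.0489]
```

Emit:
{"api": "jog_arm", "payload": {"deltas": [[[-0.5, 5, 1.8], [0.02, -0.03, -0.02], 0.03], [[-1, 10, 3.6], [0.05, -0.06, -0.045], 0.03], [[-1.5, 15, 5.4], [0.075, -0.09, -0.049], 0.03], [[-2, 20, 7.2], [0.1, -0.12, -0.049], 0.03], [[-2.5, 25, 9], [0.125, -0.15, -0.049], 0.03], [[-3, 29.8, 10.8], [0.14, -0.18, -0.049], 0.03], [[-3, 29.8, 10.8], [0.153, -0.218, -0.049], 0.03], [[-3, 29.8, 10.8], [0.153, -0.218, -0.049], 0.03], [[-3, 29.8, 10.8], [0.153, -0.218, -0.049], 0.03], [[-3, 29.8, 10.8], [0.153, -0.218, -0.049], 0.03], [[-3, 29.8, 10.8], [0.153, -0.218, -0.049], 0.03]]}}

```text
t: 9.15
tool_pos: [0.5508, -0.0032, 0.2671]
tool_rot: [-3.033, -0.023, -0.813]
contact_force: [1.1, -0.2, -2.1]
opening: 0.0379
```

```bash
python3 - <<'E'
from tgt import *
o=ctrl.get_obs();im=get_image('wrist');save(im,'w9.png');save(im,'w9c.png',(200,70,320,190),5)
print(o['t'],np.round(o['tool_pos'],4).tolist(),np.round(o['tool_rot'],4).tolist(),o['contact_force'],o['opening'],F.T@(o['tool_pos']-H))
C=cam('wrist',o);print(proj(C,H+F@[.0026,.0005,0]))
save(get_image('side'),'s9.png',(170,80,290,200),6)
E
```

```text
9.15 [0.5508, -0.0032, 0.2671] [-3.0331, -0.0234, -0.8133] [ 1.13669453 -0.23722153 -2.12130057] 0.03786031206021022 [ 0.00432261 -0.06152584  0.11043429]
[[257.22148343 127.62376899]]
```

View pics/w9c.png

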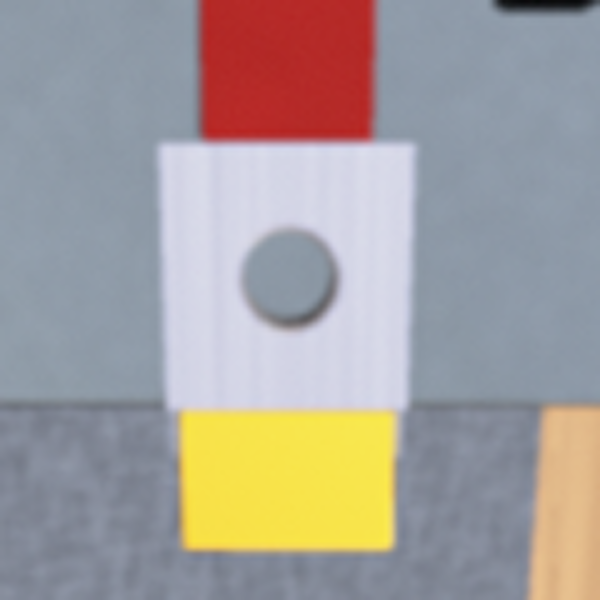

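View pics/w9.png

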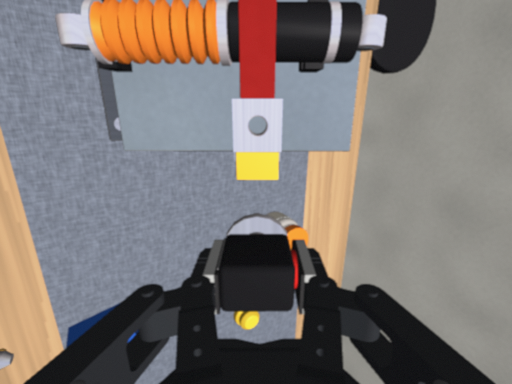

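View pics/s9.png

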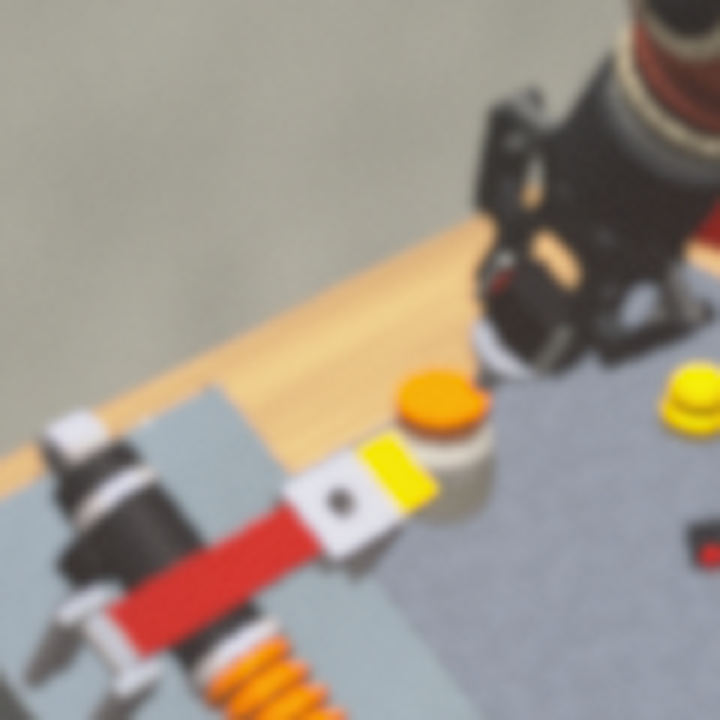

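```bash
python3 - <<'E'
from tgt import *
W=lambda p,r:cam('wrist',{'tool_pos':np.array(p),'tool_rot':np.array(r)})
W4=W([.5539,.0593,.2608],[-3.0302,-.0248,-.8174])
W3=W([.6024,.0296,.1743],[-3.033,-.024,-.809])
W9=W([.5508,-.0032,.2671],[-3.0331,-.0234,-.8133])
L={'W4':(W4,(257.2,194.8)),'W9':(W9,(258,125.4)),'S':(S,(226.8,163.6)),'W3':(W3,(259,199))}
for k in(['W4','W9'],['W4','W9','S'],['W4','W9','W3'],['W4','W9','W3','S']):
    x,r=tri(*[L[i] for i in k]);print(k,np.round(r,1).tolist(),np.round(F.T@(x-H),4))
for n in ('W4','W9'):
    o,v=ray(*L[n]);o=F.T@(o-H);v=F.T@v
    for z in(0,-.002,.003):print(n,z,np.round(o+v*(z-o[2])/v[2],4))
E
```

```text
['W4', 'W9'] [[0.0, -0.0], [-0.0, -0.0]] [0.0033 0.0028 0.0046]
['W4', 'W9', 'S'] [[-0.7, -0.2], [-0.8, 0.8], [-0.4, -0.3]] [0.0026 0.0018 0.0009]
['W4', 'W9', 'W3'] [[-0.1, -0.4], [-0.1, 0.0], [0.4, 0.6]] [0.0032 0.0027 0.0032]
['W4', 'W9', 'W3', 'S'] [[-0.6, -0.3], [-0.7, 0.8], [-0.5, 0.5], [-0.5, -0.3]] [0.0027 0.0018 0.0007]
W4 0 [0.0033 0.0012 0.    ]
W4 -0.002 [ 0.0033  0.0006 -0.002 ]
W4 0.003 [0.0033 0.0023 0.003 ]
W9 0 [0.0033 0.0024 0.    ]
W9 -0.002 [ 0.0033  0.0023 -0.002 ]
W9 0.003 [0.0033 0.0027 0.003 ]
```

```bash
python3 - <<'E'
from tgt import *
delta(H+F@[.0046,.0026,.0615],O)
E
```

```text
turn [0.19, -0.09, -0.03] shift [-0.0004, -0.0648, 0.0492]
```

Emit:
{"api": "jog_arm", "payload": {"deltas": [[[0.2, -0.1, 0], [0, -0.03, 0], 0.03], [[0.2, -0.1, 0], [0, -0.05, 0.01], 0.03], [[0.2, -0.1, 0], [-0.0004, -0.0648, 0.025], 0.03], [[0.2, -0.1, 0], [-0.0004, -0.0648, 0.04], 0.03], [[0.2, -0.1, 0], [-0.0004, -0.0648, 0.049], 0.03], [[0.2, -0.1, 0], [-0.0004, -0.0648, 0.049], 0.03], [[0.2, -0.1, 0], [-0.0004, -0.0648, 0.049], 0.03]]}}

```text
t: 9.83
tool_pos: [0.5742, 0.0619, 0.225]
tool_rot: [-3.03, -0.024, -0.811]
contact_force: [0.8, 0.6, -1.6]
opening: 0.038
```

```bash
python3 - <<'E'
from tgt import *
o=ctrl.get_obs();im=get_image('wrist');save(im,'wa.png',(180,110,340,330),3)
print(o['t'],F.T@o['contact_force'],o['opening'],F.T@(o['tool_pos']-H))
delta(H+F@[.0046,.0026,.0615],O,o)
save(get_image('side'),'sa.png',(190,130,250,190),10)
save(get_image('top'),'ta.png',(235,130,295,190),10)
E
```

```text
9.8333 [-0.15244456  0.55828908 -1.80988509] 0.037957995587499134 [0.00439441 0.00317535 0.06168102]
turn [-0.03, 0.05, 0.01] shift [0.0002, 0.0006, 0.0002]
```

View pics/sa.png

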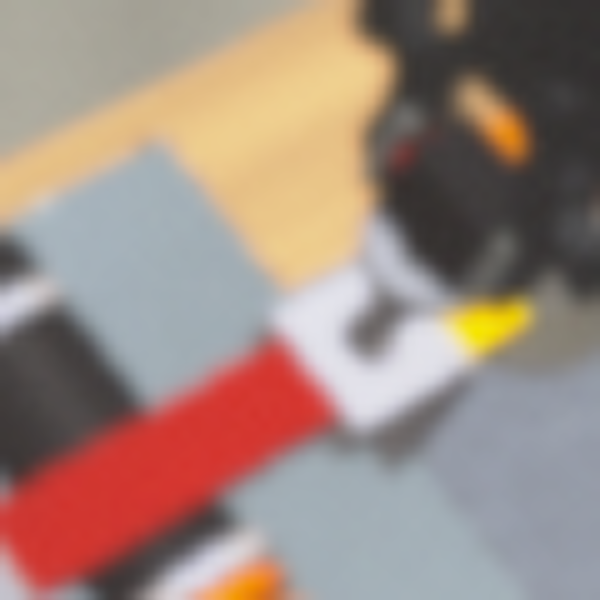

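View pics/wa.png

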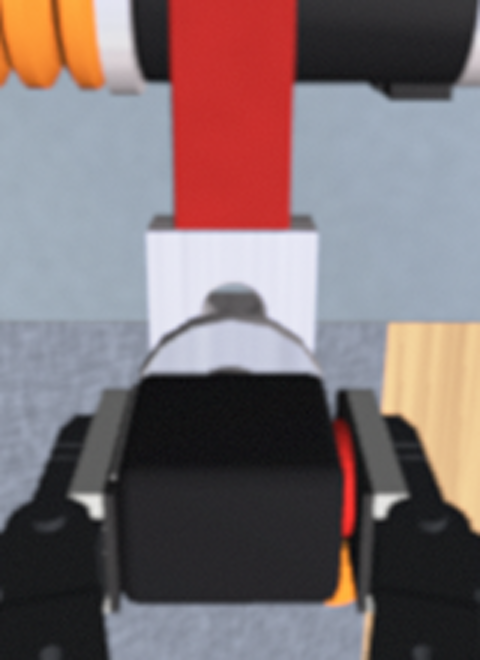

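View pics/ta.png

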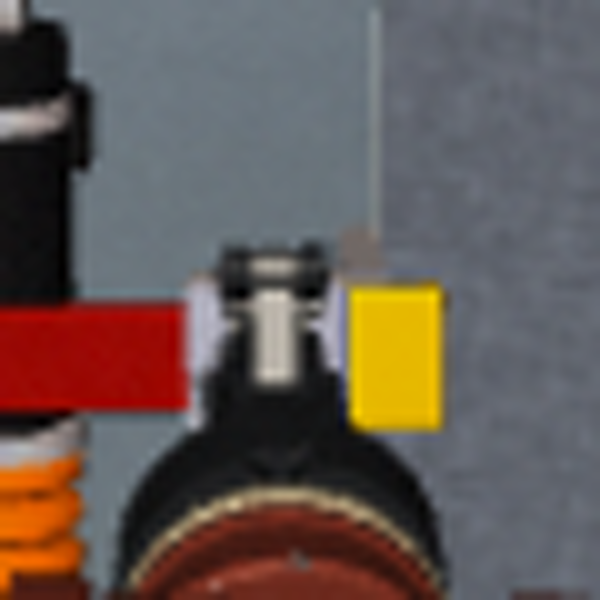

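Emit:
{"api": "jog_arm", "payload": {"deltas": [[[0, 0, 0], [0.0005, 0.0005, 0.003], 0.03], [[0, 0, 0], [0.0005, 0.0005, 0.006], 0.03], [[0, 0, 0], [0.0005, 0.0005, 0.009], 0.03], [[0, 0, 0], [0.0005, 0.0005, 0.012], 0.03], [[0, 0, 0], [0.0005, 0.0005, 0.014], 0.03], [[0, 0, 0], [0.0005, 0.0005, 0.014], 0.03]]}}

```text
t: 10.48
tool_pos: [0.5815, 0.0627, 0.2128]
tool_rot: [-3.03, -0.027, -0.811]
contact_force: [-0.8, 0.7, -2.2]
opening: 0.0374
```

```bash
python3 - <<'E'
from tgt import *
o=ctrl.get_obs()
print(o['t'],F.T@o['contact_force'],o['opening'],F.T@(o['tool_pos']-H),o['wrist_torque'])
save(get_image('side'),'sb.png',(190,130,250,190),10)
E
```

```text
10.4833 [-1.74562964  0.67886385 -1.51254422] 0.03743503464553838 [0.00464544 0.00391591 0.04749286] [-0.05860419  0.36569805 -0.01167522]
```

View pics/sb.png

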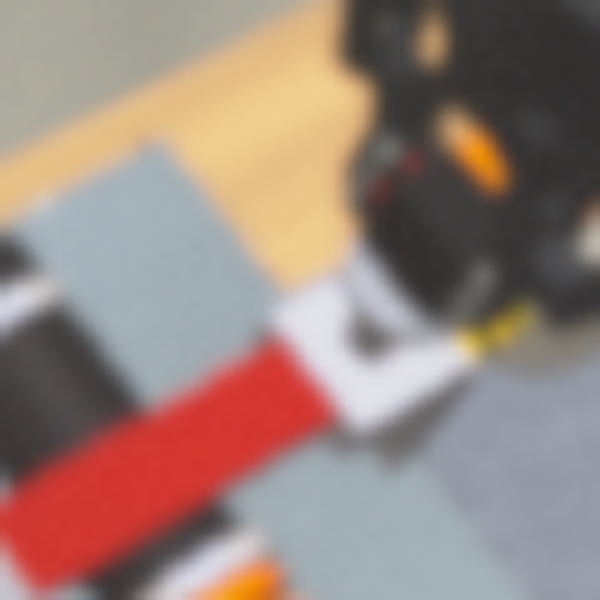

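Emit:
{"api": "jog_arm", "payload": {"deltas": [[[0, 0, 0], [0, 0, 0.002], 0.03], [[0, 0, 0], [0, 0, 0.002], 0.03]]}}

```text
t: 10.7
tool_pos: [0.5827, 0.0626, 0.2118]
tool_rot: [-3.03, -0.027, -0.813]
contact_force: [-0.4, -0.3, -2.3]
opening: 0.038
```

```bash
python3 - <<'E'
from tgt import *
for i in range(4):
    o=ctrl.get_obs()
    print(o['t'],F.T@o['contact_force'],F.T@(o['tool_pos']-H));im=get_image('wrist')
save(im,'wb.png',(180,110,340,330),3)
E
```

```text
10.7 [-1.5133807  -0.27309397 -1.77352355] [0.005223   0.00379379 0.04601806]
10.75 [-0.56582389  0.07179094 -1.57622777] [0.00524303 0.00381876 0.04609994]
10.8 [-1.27988883  0.14017683 -1.30534803] [0.00530188 0.00383352 0.04620536]
10.85 [ 0.19516902 -1.16606388 -2.10950111] [0.00527927 0.00384462 0.04620456]
```

View pics/wb.png

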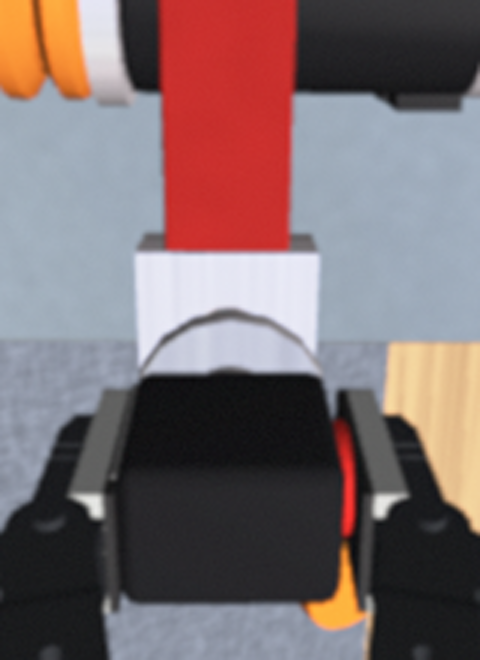

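Emit:
{"api": "jog_arm", "payload": {"deltas": [[[0, 0, 0], [-0.0008, 0.0012, 0], 0.03], [[0, 0, 0], [-0.0008, 0.0012, 0.002], 0.03], [[0, 0, 0], [-0.0008, 0.0012, 0.004], 0.03], [[0, 0, 0], [-0.0008, 0.0012, 0.006], 0.03], [[0, 0, 0], [-0.0008, 0.0012, 0.006], 0.03]]}}

```text
t: 11.32
tool_pos: [0.5849, 0.0616, 0.2057]
tool_rot: [-3.03, -0.027, -0.811]
contact_force: [-0.7, -0.1, -2.9]
opening: 0.0379
```

```bash
python3 - <<'E'
from tgt import *
for i in range(2):
    o=ctrl.get_obs()
    print(o['t'],F.T@o['contact_force'],F.T@(o['tool_pos']-H),F.T@o['wrist_torque']);im=get_image('side')
save(im,'sc2.png',(190,130,250,190),10)
E
```

```text
11.3167 [-2.0171419  -0.13551923 -2.13201964] [0.00399956 0.00267703 0.03963499] [-0.00901785  0.35403543 -0.02268203]
11.3667 [-0.14485401 -0.60675398 -1.80164076] [0.0040914  0.00270474 0.03977588] [-0.02865264  0.32410894  0.01704667]
```

View pics/sc2.png

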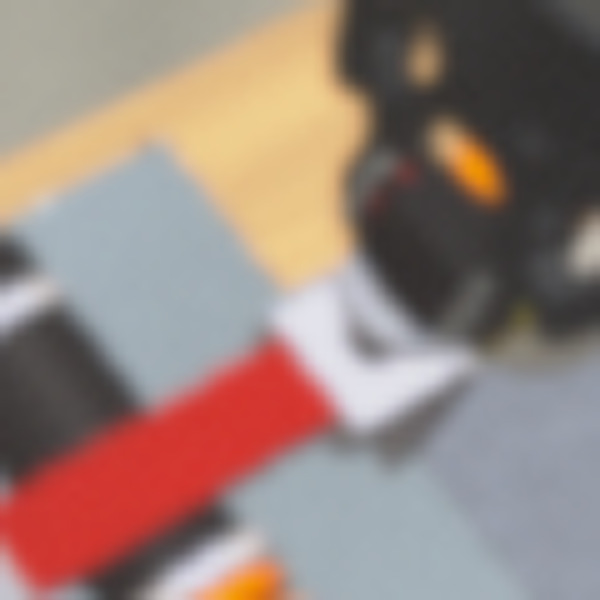

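Emit:
{"api": "jog_arm", "payload": {"deltas": [[[0, 0, 0], [0.0003, 0, 0.003], 0.03], [[0, 0, 0], [0.0003, 0, 0.006], 0.03], [[0, 0, 0], [0.0003, 0, 0.009], 0.03], [[0, 0, 0], [0.0003, 0, 0.012], 0.03], [[0, 0, 0], [0.0003, 0, 0.015], 0.03], [[0, 0, 0], [0.0003, 0, 0.018], 0.03], [[0, 0, 0], [0.0003, 0, 0.018], 0.03]]}}

```text
t: 12.0
tool_pos: [0.5941, 0.0617, 0.1899]
tool_rot: [-3.03, -0.027, -0.811]
contact_force: [0.0, -0.2, -2.2]
opening: 0.0379
```

```bash
python3 - <<'E'
from tgt import *
for i in range(2):
    o=ctrl.get_obs()
    print(o['t'],F.T@o['contact_force'],F.T@(o['tool_pos']-H),F.T@o['wrist_torque'],o['opening']);im=get_image('wrist')
save(im,'wd.png',(180,110,340,330),3)
E
```

```text
12.0 [-1.10282743 -0.20494415 -1.94044253] [0.00411373 0.00269479 0.02137786] [-0.01236591  0.39677299  0.03958778] 0.03794417868415378
12.05 [-1.03780751  0.23279486 -1.63940438] [0.00433211 0.00270245 0.02168668] [-0.00510164  0.37049489  0.05637519] 0.037831784600258295
```

View pics/wd.png

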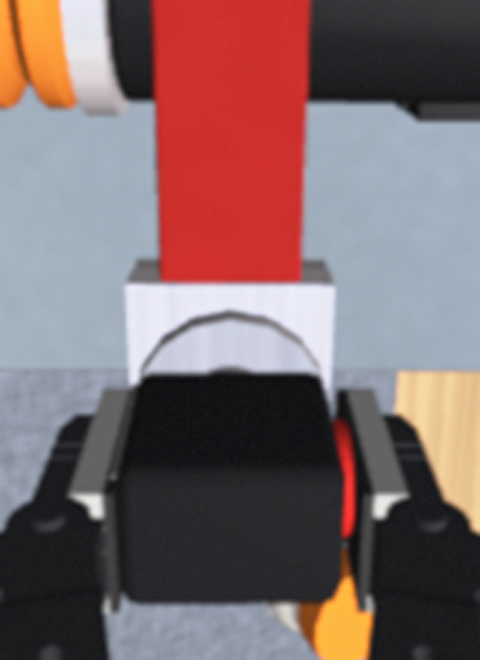

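Emit:
{"api": "jog_arm", "payload": {"deltas": [[[0, 0, 0], [0, 0, 0.002], 0.03], [[0, 0, 0], [0, 0, 0.003], 0.03], [[0, 0, 0], [0, 0, 0.004], 0.03], [[0, 0, 0], [0, 0, 0.005], 0.03], [[0, 0, 0], [0, 0, 0.006], 0.03], [[0, 0, 0], [0, 0, 0.007], 0.03], [[0, 0, 0], [0, 0, 0.0075], 0.03], [[0, 0, 0], [0, 0, 0.0075], 0.03]]}}

```text
t: 12.77
tool_pos: [0.5981, 0.0618, 0.1845]
tool_rot: [-3.029, -0.027, -0.813]
contact_force: [-0.0, -0.1, -2.2]
opening: 0.0378
```

```bash
python3 - <<'E'
from tgt import *
o=ctrl.get_obs()
print(o['t'],F.T@o['contact_force'],F.T@(o['tool_pos']-H),F.T@o['wrist_torque'],o['opening'])
E
```

```text
12.7667 [-1.11383481 -0.11069274 -1.86113742] [0.00481702 0.00271016 0.01467523] [-0.02235267  0.30030924  0.0164794 ] 0.03779331590177082
```

No contact yet; continue in small steps until the flange bears.

Emit:
{"api": "jog_arm", "payload": {"deltas": [[[0, 0, 0], [-0.0003, 0, 0.0007], 0.03], [[0, 0, 0], [-0.0003, 0, 0.0014], 0.03], [[0, 0, 0], [-0.0003, 0, 0.002], 0.03], [[0, 0, 0], [-0.0003, 0, 0.002], 0.03]]}}

```text
t: 13.1
tool_pos: [0.5983, 0.0619, 0.1843]
tool_rot: [-3.03, -0.028, -0.811]
contact_force: [-14.7, -0.3, 10.6]
opening: 0.0377
```

```bash
python3 - <<'E'
from tgt import *
o=ctrl.get_obs()
print(o['t'],F.T@o['contact_force'],F.T@(o['tool_pos']-H),F.T@o['wrist_torque'],o['opening'])
im=get_image('wrist');save(im,'we.png',(180,110,340,330),3)
E
```

```text
13.1 [-7.41800977 -0.10284679 16.53562629] [0.00494412 0.0027718  0.01439513] [-0.15820927  1.5043425  -0.10783026] 0.03769174531927595
```

View pics/we.png

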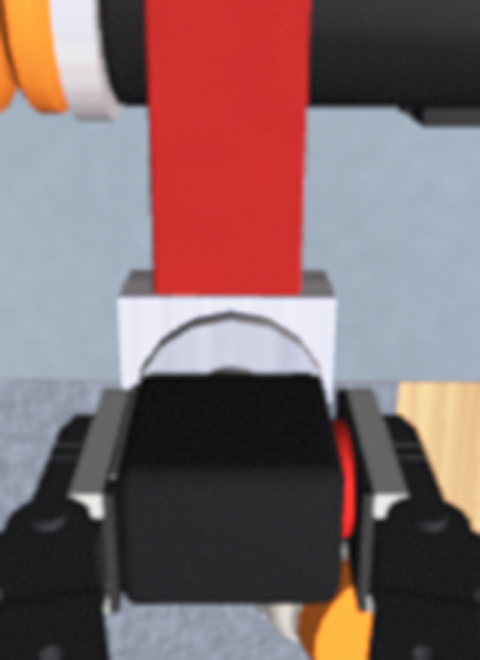

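Emit:
{"api": "jog_arm", "payload": {"deltas": [[[0, 0, 0], [0, 0, -0.0005], 0.03], [[0, 0, 0], [0, 0, -0.001], 0.05], [[0, 0, 0], [0, 0, -0.001], 0.085], [[0, 0, 0], [0, 0, -0.001], 0.085], [[0, 0, 0], [0, 0, -0.001], 0.085], [[0, 0, 0], [0, 0, -0.001], 0.085], [[0, 0, 0], [0, 0, -0.001], 0.085]]}}

```text
t: 13.73
tool_pos: [0.5983, 0.0618, 0.1834]
tool_rot: [-3.029, -0.027, -0.813]
contact_force: [-0.0, 0.2, -0.5]
opening: 0.0849
```

```bash
python3 - <<'E'
from tgt import *
o=ctrl.get_obs()
print(o['t'],F.T@o['contact_force'],F.T@(o['tool_pos']-H),o['opening'])
im=get_image('wrist');save(im,'wf.png',(180,110,340,330),3)
E
```

```text
13.7333 [-0.29287804  0.16631262 -0.42296893] [0.00452326 0.0027125  0.01359434] 0.08485651763586384
```

View pics/wf.png

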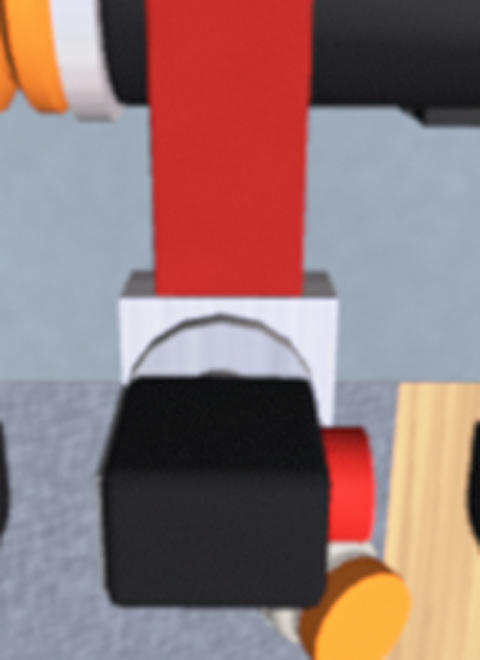

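Emit:
{"api": "jog_arm", "payload": {"deltas": [[[0, 0, 0], [0, 0, -0.015], 0.085], [[0, 0, 0], [0, 0, -0.035], 0.085], [[0, 0, 0], [0, 0, -0.065], 0.085], [[0, 0, 0], [0, 0, -0.1], 0.085], [[0, 0, 0], [0, 0.05, -0.12], 0.085], [[0, 0, 0], [0, 0.1, -0.12], 0.085], [[0, 0, 0], [0, 0.14, -0.12], 0.085], [[0, 0, 0], [0, 0.14, -0.12], 0.085], [[0, 0, 0], [0, 0.14, -0.12], 0.085]]}}

```text
t: 14.53
tool_pos: [0.5406, -0.0831, 0.2877]
tool_rot: [-3.032, -0.019, -0.814]
contact_force: [-0.2, -0.1, -0.3]
opening: 0.0849
```

```bash
python3 - <<'E'
from tgt import *
o=ctrl.get_obs()
print(o['t'],o['contact_force'],F.T@(o['tool_pos']-H),o['dq'].round(3))
im=get_image('wrist');save(im,'wg.png')
save(get_image('side'),'sg.png',(180,110,260,190),8)
save(get_image('top'),'tg.png',(235,120,405,240),4)
C=cam('wrist',o);E=np.array([.0033,.0026,.004])
for q in([0,0,.048],[.026,0,.030]):print(proj(C,H+F@(E+q)),proj(S,H+F@(E*[.8,.5,0]+q)))
E
```

```text
14.5333 [-0.22549942 -0.06013352 -0.28770773] [ 0.00473153 -0.14122165  0.13396509] [ 0.071 -0.005  0.015  0.007  0.011  0.064]
[[256.61240633  12.76695376]] [[231.91686601 155.44638529]]
[[290.44832078  19.96551571]] [[224.30727783 151.55344756]]
```

View pics/wg.png

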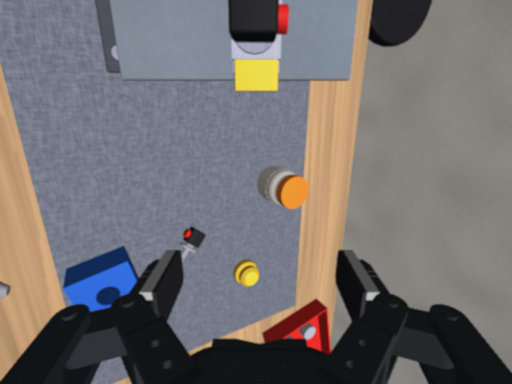

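View pics/sg.png

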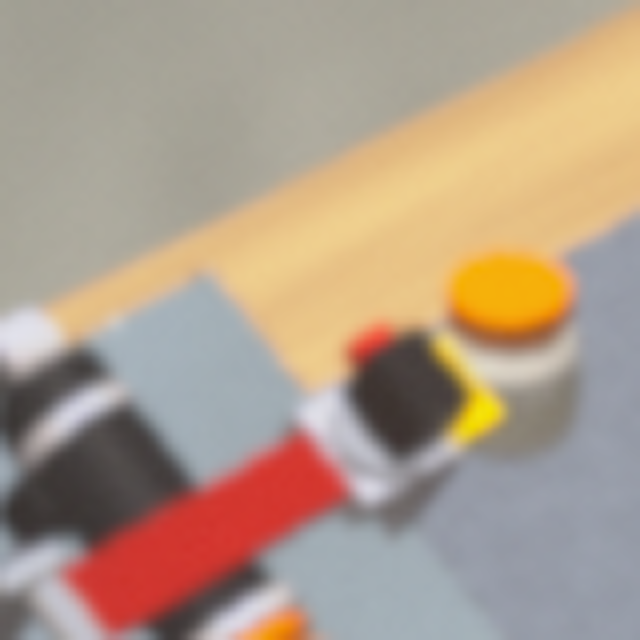

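View pics/tg.png

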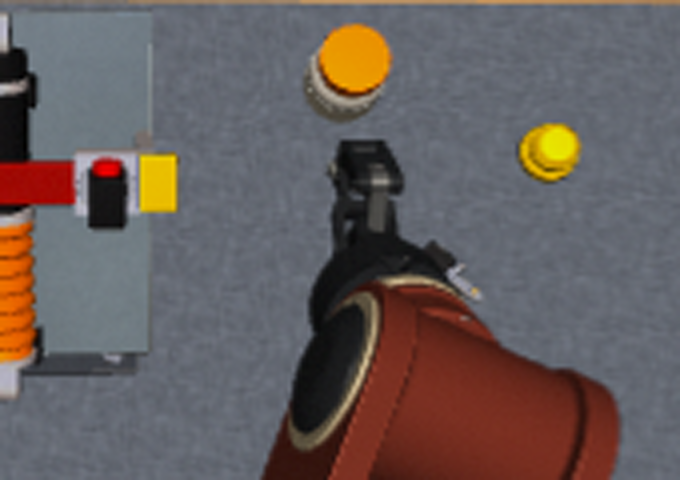

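```bash
python3 -c "
from station import job
print(job.finish_job())"
```

```text
the job is handed in; nothing more can be done
None
```

The job is handed in with the bar closed and the pin through both holes, its flange on the bar and its button out. That is from my own checks, since the hand-in gives no verdict. It took about 15 s of the 67 s allowed.

- **Bar:** I pushed it down at the yellow tab onto its hard stop. Pressing 2 mm further moved the tool only 0.15 mm, at 27 N.
- **Pin:** I took the middle-sized pin from the blue holder with the button squeezed in. The fingers stopped at 38 mm, against 39 mm expected with the button in.
- **Insertion:** The pin went in with no side contact force. The flange met the bar at 16.5 N, within about 0.1 mm of where I expected it to seat.
- **Last look:** After letting go and backing off, the pictures show the red button standing out, the flange on the bar and the bar still closed. The jar and the bump stop look undisturbed. The wrench was out of view in the last pictures, but the arm never went near it. I could not see the locking balls under the ear, so locking is judged from the button being out.
- **Disagreement:** The fixed cameras placed the hole 3 to 5 mm away from where the wrist camera saw it. I used the wrist camera's position, and the contact heights agreed with it.

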